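# Overhang a painted panel above the drip tray

## Robot

A 6-joint arm with a two-finger parallel gripper is mounted at the origin on the work surface. World frame = base frame: x ahead of the robot, y to its left, z up, the work surface at z = 0. Lengths are in m, angles in rad, forces in N, time in s.
With the tool pointing down it reaches from about 0.225 to 0.875 m from the base axis. Payload 3.4 kg.
Tool frame: the origin (TCP) lies between the finger pads; the fingertips stand 19 mm ahead of it and the grasp point (between the pads) is the TCP (manip.tip_reach is the distance from the TCP to the fingertips, in m); z points along the fingers, x is the direction in which the jaws open and shut, and the axes are right-handed (so a half turn about z gives the same grasp; the last joint's range is limited). The gripper opens to 85 mm and grips with 20 to 120 N. Pads are 22 mm wide; open, the fingers measure 114 mm over their backs; the gripper's body (76 mm by 85 mm) begins 54 mm behind the grasp point. The pads swing forward as they close: fully open they stand 13 mm farther back than shut.
Start: joints at [-1.372, 0.276, 1.505, -0, 1.361, -0.121], TCP at [0.181, -0.546, 0.25] pointing down, gripper open.
Joint ranges: [-2.89, 2.89], [-0.75, 2.08], [0.22, 2.7], [-1.18, 4.32], [0.11, 2.71], [-2.7, 2.7]. Speed limits (rad/s): [2.57, 2.57, 3.14, 3.14, 3.14, 3.14].

## Interface

Orientations are given as a unit quaternion [w, x, y, z].
In Python, from rig import manip gives the robot as it stands.
- The arm moves only by the tool send_rows, never from a script. Its arguments are lists of equal length, an entry for each row: "delta_pos": the shift along the tool's x, y, z normalised to -1 to 1, where 1 is 40 cm, a list of three; "angular": the turn, a rotation vector about the tool's x, y, z normalised to -1 to 1, where 1 is 0.08 rad, a list of three. A call has 1 to 5 rows; each row shifts and turns the commanded pose from where the row before left it, along the tool's axes as they then stand; what a row does not reach is not made up. A row lasts 1/12 s, in which the tool goes at most 41.7 mm and 7.16 degrees, less where a joint would pass 70% of its speed; a pose out of reach is approached as far as the arm can. A call with a number of a shift or a turn outside -1 to 1 is refused whole. A call with a gripper value outside its range is refused whole. "hand" is the finger opening in mm, from 0 to 85.4, set as the call begins (left out, the last holds). The fingers move at their own pace and stop on an object; "squeeze" is the grip in N (left out, the last holds). Time passes only in rows, so rows that do not move let the fingers close. It gives the time, the measured TCP pose, the force and the opening at its end, in the units of the state.
- manip.get_state(): the state, without advancing time (a new reading comes with each control period).
- manip.get_image(name): name is "scene" or "side" or "wrist"; returns the picture (400x640x3 uint8, blue, green, red); there is no depth.
- manip.calibration(name): a dict with "fx", "fy", "cx", "cy" (pixels), "k1" (the pictures are not rectified: a ray, as slopes to the right and down, at radius r is drawn at 1 + k1 r^2 times it, then the intrinsics apply), "camera_from_world" (4x4, takes a point from world to camera coordinates). Camera axes: x right, y up, looking along -z (the intrinsics and any distortion apply to the point x, -y, -z); pixel columns grow to the right and rows downward; lengths in m; the calibration is good to about 2 mm. A picture is of the moment at which its call begins: read the wrist's pose just before it. calibration takes no time and is no camera call; for the wrist camera it gives the pose at the moment of the call.
- manip.sign_off(): hands the job in, once; it reports no verdict.
The state is a dict: "clock": time; "qpos": joint angles; "qd": joint speeds; "effort": joint torques, N m; "position": TCP position; "ee_rot": TCP orientation; "contact_force": force on the tool from outside, world axes, zero at the start; "moment": the same for the moment, N m; "width": finger opening in m.
Only numpy, scipy, OpenCV 4.12 (cv2) and the standard library are available. Lean on these libraries where they do the work, as an engineer would, in place of code of your own. Each camera call takes 0.05 s, during which the arm holds its last target.

## Task

The end of the painted panel is to be varnished next. Push the panel along the ledge with the fingertips, towards the end where the grey drip tray stands, until about a third of its length (the white band at that end) sticks out over the tray and the rest still lies flat and straight on the ledge. Only slide the panel, never lift or tip it, and leave the tray, the paper stack, the jar and the cup where they stand.

Things in the scene. Friction and masses are not known exactly. Their poses are not given: they have to be found in the camera images.
- ledge: Dark wooden drawing stand fixed to the table, the ledge. Origin at the centre of its underside on the table. Its flat top is 60 mm above the table, 300 mm long along its y axis (ends at y = -150 and +150 mm) and 140 mm deep along x (x = -70 to +70 mm, -x is the side of the robot). A lip 10 mm wide and 10 mm high runs along the far side, x = +60 to +70 mm; both ends and the near side are open. It stands at a varying place, turned by up to about 15 degrees.
- panel: Loose painted wooden panel lying flat on the ledge, 150 mm long (y), 100 mm wide (x), 8 mm thick, about 0.1 kg; origin at the centre of its underside. The 50 mm thirds at both y ends are white, the middle third is painted blue and red. It starts wholly on the ledge, nearly parallel to it, its two ends at least 40 mm short of the ledge's ends. It slides by dry friction and stays where it is left; pushed half-way out it would tip off.
- tray: Grey open drip tray, 150 x 130 mm (x, y) and 22 mm high, loose, standing on the table about 20 mm from one of the two ends (y ends) of the ledge; which one varies. Origin at the centre of its underside. The panel is to stick out above it.
- paper: Stack of white paper, 148 x 128 mm (x, y) and 25 mm high, on the table at the other end of the ledge. Fixed. Origin at the centre of its underside.
- jar: Closed amber ink jar with black cap, 52 mm across, 65 mm high, loose on the table beyond the far side of the ledge. Origin at the centre of its underside. To be left alone.
- cup: Blue ceramic cup, 66 mm across, 75 mm high, loose on the table beyond the far side of the ledge. Origin at the centre of its underside. To be left alone.
There are look-alikes about, which are no part of the job. Leave any green or red look-alike of the tray alone. Leave any orange look-alike of the panel alone.

How it is judged:
At the end, for the whole second after the job is handed in: The panel lies at rest and flat on the ledge (tilt under 0.05 rad), sticking out 35 to 65 mm beyond the end beside the tray, within 0.2 rad of parallel to the ledge and not more than 20 mm over its near side (((y of tray in the frame of ledge above 0 m and y of panel in the frame of ledge between 0.11 and 0.14 m) or (y of tray in the frame of ledge below 0 m and y of panel in the frame of ledge between -0.14 and -0.11 m)) and x of panel in the frame of ledge between -0.04 and 0.025 m and angle between the y axis of panel and the y axis of ledge, either way round below 0.2 rad and z of panel in the frame of ledge between 0.056 and 0.064 m and angle between panel's own z axis and vertical below 0.05 rad and linear speed of panel below 0.01 m/s and contact force between panel and ledge above 0.3 N); the robot touches nothing.
It fails at once if the panel is lifted off the ledge by more than 8 mm or tipped (z of panel in the frame of ledge above 0.068 m or angle between panel's own z axis and vertical above 0.2 rad).
It fails at once if the tray is moved more than 15 mm or tipped (distance of tray from where it was at the start of the episode above 0.015 m or angle between tray's own z axis and vertical above 0.3 rad).
It fails at once if the jar is moved more than 15 mm or tipped (distance of jar from where it was at the start of the episode above 0.015 m or angle between jar's own z axis and vertical above 0.3 rad).
It fails at once if the cup is moved more than 15 mm or tipped (distance of cup from where it was at the start of the episode above 0.015 m or angle between cup's own z axis and vertical above 0.3 rad).
It fails at once if the paper stack is pressed hard (contact force between paper and the arm above 15 N).
It also fails if it takes over 38 s, if anything falls off the work surface, if the arm or the gripper's body presses on something with over 40 N, if the wrist force passes 120 N, or if a joint passes its speed limit or range.

## Working session

There is one attempt and no reset: what is moved stays moved. The work goes in short steps, Python scripts to look and compute and a tool call to move; the robot and the scene stay as the last step left them, time stands still between calls to the robot, and variables do not carry over. Pictures are saved under pics/ and viewed, and the job is handed in when it is done.

Besides the shell and the picture viewer there is one more tool, called after "Request:" as name(argument=value, ...) on one line, values as JSON. send_rows: Moves the arm, as the interface text tells. Scaled input: -1 to 1 covers 40 cm each way for a shift and 0.08 rad each way for a turn. Its arguments: {"type":"object","properties":{"delta_pos":{"type":"array","items":{"type":"array","items":{"type":"number"}}},"angular":{"type":"array","items":{"type":"array","items":{"type":"number"}}},"hand":{"type":"number"},"squeeze":{"type":"number"}},"required":["delta_pos","angular"]}

```bash
ls; mkdir -p pics; python3 - <<'E'
from rig import manip
import cv2
s=manip.get_state(); print({k:s[k] for k in('clock','position','ee_rot','width')})
for n in('scene','side'):
    cv2.imwrite(f'pics/{n}0.png',manip.get_image(n)); print(n,manip.calibration(n))
E
```

```text
pics
{'clock': 0.0, 'position': array([ 0.1806423 , -0.54534184,  0.24944288]), 'ee_rot': array([-6.32736197e-04,  8.10661623e-01, -5.85514191e-01, -6.81133129e-04]), 'width': 0.08533022520952001}
scene {'fx': 519.0283984377987, 'fy': 519.0283984377987, 'cx': 312.9167555444582, 'cy': 206.28298357930794, 'k1': -0.057890827310194556, 'camera_from_world': array([[-0.02526027,  0.99960923, -0.01197134, -0.04776622],
       [-0.73824403, -0.0105783 ,  0.67445078,  0.36894814],
       [ 0.67406059,  0.02587457,  0.73822275, -1.56200085],
       [ 0.        ,  0.        ,  0.        ,  1.        ]])}
side {'fx': 411.9370920617759, 'fy': 411.9370920617759, 'cx': 316.6192561110385, 'cy': 197.25506841176175, 'k1': 0.0034849167220317775, 'camera_from_world': array([[-9.75700960e-01, -2.19106292e-01, -2.62846356e-04,
         5.65283407e-01],
       [ 1.62149651e-01, -7.22873446e-01,  6.71685545e-01,
        -7.15251274e-02],
       [-1.47360534e-01,  6.55321611e-01,  7.40836325e-01,
        -8.27691279e-01],
       [ 0.00000000e+00,  0.00000000e+00,  0.00000000e+00,
         1.00000000e+00]])}
```

View pics/scene0.png

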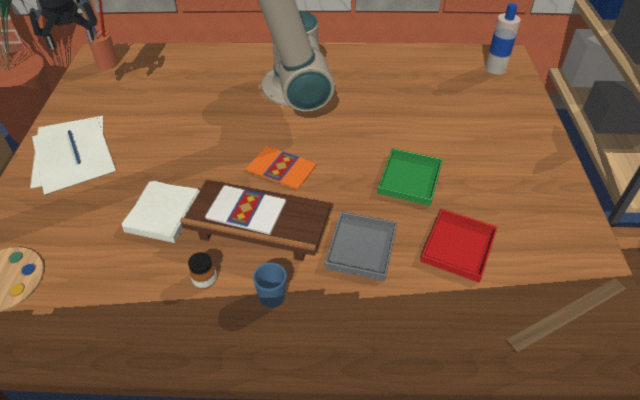

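View pics/side0.png

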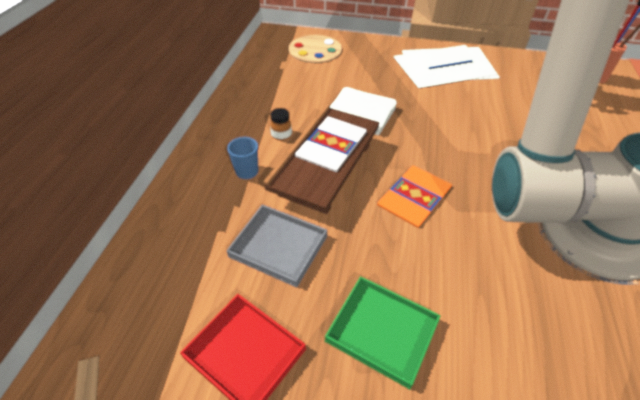

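The grey tray stands at the ledge's right end in the scene picture (361,244), which is +y. The panel is centred at about (246,209) and the paper is at the left end (160,210). Next I'll enlarge the view to get the corners.

```bash
python3 - <<'E'
import cv2
a=cv2.imread('pics/scene0.png')[165:275,115:345]
cv2.imwrite('pics/sc_z.png',cv2.resize(a,None,fx=3.4,fy=3.4,interpolation=cv2.INTER_CUBIC))
a=cv2.imread('pics/side0.png')[80:220,255:405]
cv2.imwrite('pics/si_z.png',cv2.resize(a,None,fx=4,fy=4,interpolation=cv2.INTER_CUBIC))
E
```

```text
(no output)
```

View pics/sc_z.png

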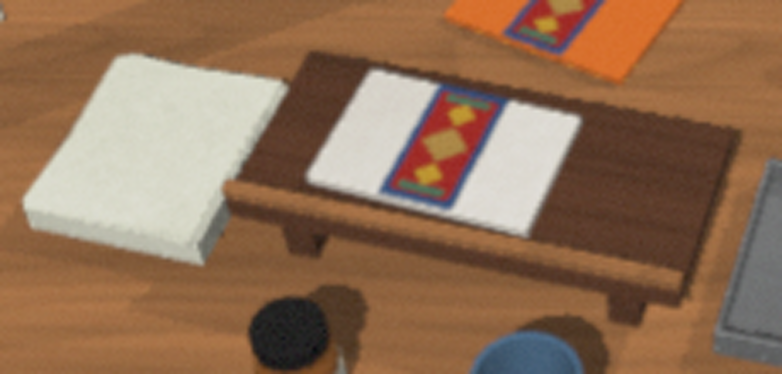

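View pics/si_z.png

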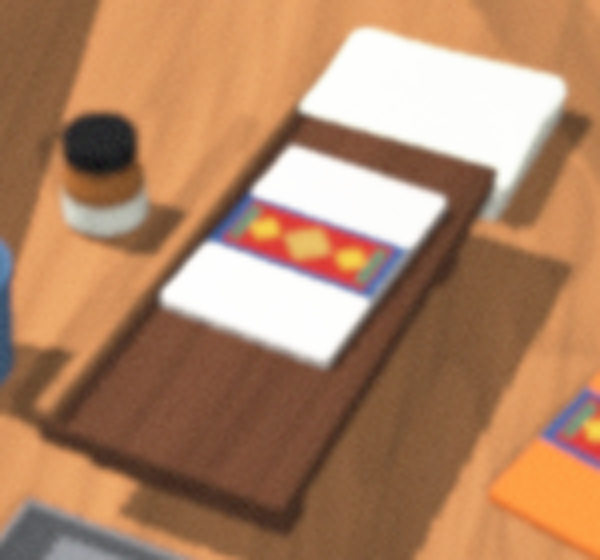

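```bash
cat > h.py <<'E'
import numpy as np, cv2
from scipy.optimize import least_squares
from rig import manip
def proj(P,c):
    P=np.atleast_2d(P); M=c['camera_from_world']; q=P@M[:3,:3].T+M[:3,3]
    X=q[:,0]/-q[:,2]; Y=-q[:,1]/-q[:,2]; r=X*X+Y*Y; f=1+c['k1']*r
    return np.c_[c['fx']*X*f+c['cx'],c['fy']*Y*f+c['cy']]
def body(p,L):
    L=np.array(L,float); c,s=np.cos(p[2]),np.sin(p[2])
    return np.c_[p[0]+c*L[:,0]-s*L[:,1],p[1]+s*L[:,0]+c*L[:,1],L[:,2]]
def fit(obs,p0):
    # obs: list of (calib, local pts, pixels)
    f=lambda p:np.concatenate([(proj(body(p,L),c)-u).ravel() for c,L,u in obs])
    r=least_squares(f,p0); return r.x,r.fun.reshape(-1,2)
def unz(pts,s,ox,oy): return (np.array(pts,float)+.5)/s-.5+[ox,oy]
E
cat > m.py <<'E'
from h import *
C={n:manip.calibration(n) for n in('scene','side')}
sc=lambda p:unz(p,3.4,115,165); si=lambda p:unz(p,4,255,80)
z=.068;hx,hy=.05,.075
Lp=[[-hx,-hy,z],[-hx,hy,z],[hx,hy,z],[hx,-hy,z]]
p,r=fit([(C['scene'],Lp,sc([(372,70),(581,118),(528,234),(308,179)])),(C['side'],[Lp[3],Lp[0],Lp[1],Lp[2]],si([(292,147),(447,200),(326,360),(162,294)]))],[.5,0,0])
print('panel',p,np.round(r,1).tolist())
Ll=[[-.07,-.15,.06],[-.07,.15,.06],[.06,.15,.07],[.06,-.15,.07]]
l,r=fit([(C['scene'],Ll[:2],sc([(310,53),(740,130)])),(C['side'],Ll[:2],si([(495,172),(291,513)]))],[.5,0,0])
print('ledge',l,np.round(r,1).tolist())
d=p[:2]-l[:2];c,s=np.cos(l[2]),np.sin(l[2]);print('panel in ledge',c*d[0]+s*d[1],-s*d[0]+c*d[1],p[2]-l[2])
np.savez('m.npz',p=p,l=l)
for n,z0 in(('scene',sc),('side',si)):
    a=cv2.resize(cv2.imread(f'pics/{n}0.png'),None,fx=1,fy=1)
    a=cv2.resize(a[140:300,110:410] if n=='scene' else a[80:300,225:405],None,fx=2.6,fy=2.6); o=[110,140] if n=='scene' else [225,80]
    for P,L in((p,Lp),(l,[[-.07,-.15,.06],[-.07,.15,.06],[.07,.15,.07],[.07,-.15,.07]]),(l,[[-.06,-.15,.06],[-.06,.15,.06],[.06,.15,.07],[.06,-.15,.07]])):
        u=(proj(body(P,L),C[n])-o+.5)*2.6
        cv2.polylines(a,[u.round().astype(np.int32)],True,(0,255,0),1)
    cv2.imwrite(f'pics/{n}_ov.png',a)
E
python3 m.py
```

```text
panel [ 0.56553727 -0.08303378 -0.28570837] [[0.2, -0.8], [0.7, -0.8], [0.0, -1.6], [-0.1, -1.4], [-0.7, -0.4], [-0.9, -0.8], [-0.7, -1.0], [-1.0, -0.1]]
ledge [ 0.57311364 -0.05605082 -0.21696369] [[0.6, -0.9], [0.2, -1.9], [-0.4, -1.8], [-1.3, -0.0]]
panel in ledge -0.00159024861793821 -0.02798128718407122 -0.06874468572295331
```

View pics/scene_ov.png

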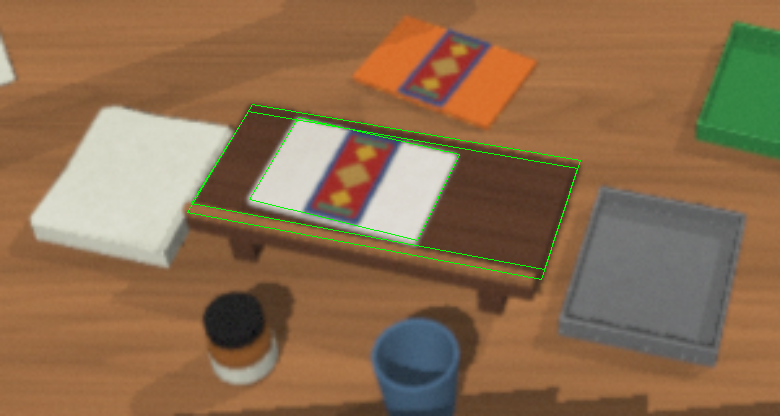

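View pics/side_ov.png

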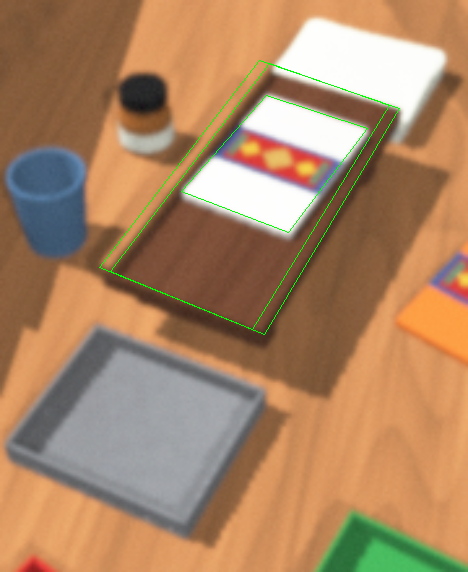

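Request:
send_rows(delta_pos=[[-0.038,-0.076,0],[-0.038,-0.076,0],[-0.038,-0.076,0],[-0.038,-0.076,0],[-0.038,-0.076,0]], angular=[[0,0,0],[0,0,0],[0,0,0],[0,0,0],[0,0,0]], hand=40)

```text
clock: 0.52
position: [0.3018, -0.4245, 0.2499]
ee_rot: [-0.0, 0.81, -0.586, -0.0]
contact_force: [0.5, -0.8, -0.4]
width: 0.04
```

Request:
send_rows(delta_pos=[[-0.038,-0.076,0],[-0.038,-0.076,0],[-0.038,-0.076,0],[-0.038,-0.076,0],[-0.038,-0.076,0]], angular=[[0,0,0],[0,0,0],[0,0,0],[0,0,0],[0,0,0]])

```text
clock: 0.93
position: [0.4223, -0.3044, 0.25]
ee_rot: [0.0, 0.811, -0.586, -0.0]
contact_force: [0.0, -0.7, -0.3]
width: 0.0402
```

Request:
send_rows(delta_pos=[[-0.038,-0.076,0],[-0.038,-0.076,0],[-0.038,-0.076,0],[-0.038,-0.076,0],[-0.038,-0.076,0]], angular=[[0,0,0],[0,0,0],[0,0,0],[0,0,0],[0,0,0]])

```text
clock: 1.35
position: [0.5427, -0.1845, 0.2499]
ee_rot: [0.0, 0.811, -0.585, -0.0]
contact_force: [0.2, -0.3, -0.5]
width: 0.0398
```

Request:
send_rows(delta_pos=[[0,0,0],[0,0,0],[0,0,0],[0,0,0],[0,0,0]], angular=[[0,0,-1],[0,0,-1],[0,0,-1],[0,0,-1],[0,0,-1]])

```text
clock: 1.77
position: [0.5418, -0.1857, 0.2497]
ee_rot: [0.0, 0.912, -0.411, -0.001]
contact_force: [0.7, 0.9, -0.2]
width: 0.0402
```

Request:
send_rows(delta_pos=[[0,0,0],[0,0,0],[0,0,0],[0,0,0],[0,0,0]], angular=[[0,0,-1],[0,0,-1],[0,0,-1],[0,0,-1],[0,0,-1]])

```text
clock: 2.18
position: [0.5417, -0.186, 0.2498]
ee_rot: [-0.0, 0.975, -0.222, -0.001]
contact_force: [0.0, 0.5, 0.1]
width: 0.0402
```

Request:
send_rows(delta_pos=[[0,0,0],[0,0,0],[0,0,0],[0,0,0]], angular=[[0,0,-1],[0,0,-1],[0,0,-0.9],[0,0,0]])

```text
clock: 2.52
position: [0.5417, -0.186, 0.2498]
ee_rot: [-0.0, 0.994, -0.109, -0.001]
contact_force: [0.1, 0.3, 0.9]
width: 0.0398
```

Panel and ledge overlay agree to about 1 px. The tool is now lined up at ledge (x −3, y −134 mm), with the jaws along ledge x. I'll nudge +4 mm and descend.

Request:
send_rows(delta_pos=[[0,-0.01,0.07],[0,0,0.075],[0,0,0.075],[0,0,0.075],[0,0,0.07]], angular=[[0,0,0],[0,0,0],[0,0,0],[0,0,0],[0,0,0]])

```text
clock: 2.93
position: [0.5423, -0.1819, 0.1026]
ee_rot: [-0.0, 0.994, -0.11, -0.0]
contact_force: [0.3, 0.6, -0.6]
width: 0.0396
```

```bash
python3 - <<'E'
from rig import manip
import cv2
a=manip.get_image('scene')[140:300,110:410]; b=manip.get_image('side')[60:220,205:405]
cv2.imwrite('pics/a1.png',cv2.resize(a,None,fx=2.6,fy=2.6)); cv2.imwrite('pics/b1.png',cv2.resize(b,None,fx=3.5,fy=3.5))
print(manip.get_state()['position'])
E
```

```text
[ 0.53922966 -0.18050902  0.09968442]
```

View pics/a1.png

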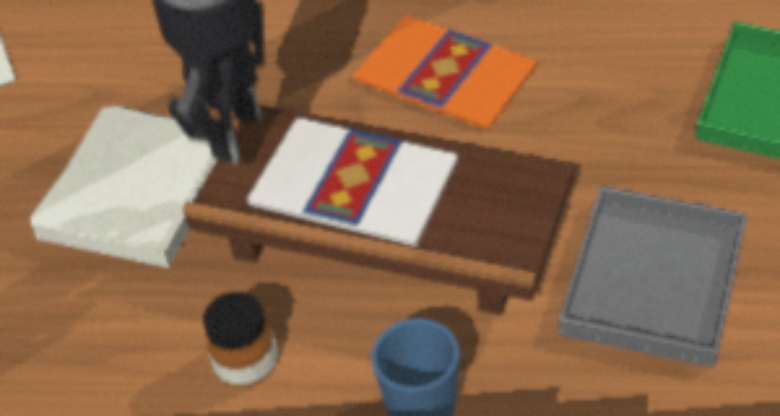

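View pics/b1.png

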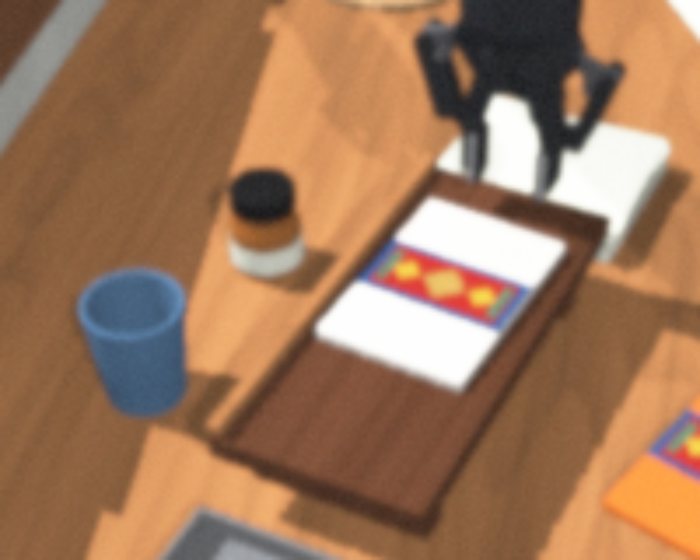

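Both fingertips are over the free strip between the paper end and the panel, clear of the panel. I'll come down gently, watching the force.

Request:
send_rows(delta_pos=[[0,0,0.005],[0,0,0.005],[0,0,0.005],[0,0,0.005],[0,0,0.005]], angular=[[0,0,0],[0,0,0],[0,0,0],[0,0,0],[0,0,0]])

```text
clock: 3.45
position: [0.5436, -0.1825, 0.0955]
ee_rot: [0.0, 0.994, -0.109, 0.001]
contact_force: [-0.4, 0.1, 0.5]
width: 0.0399
```

Request:
send_rows(delta_pos=[[0,0,0.0025],[0,0,0.0025],[0,0,0.0025],[0,0,0],[0,0,0]], angular=[[0,0,0],[0,0,0],[0,0,0],[0,0,0],[0,0,0]])

```text
clock: 3.87
position: [0.5428, -0.1822, 0.0913]
ee_rot: [0.0, 0.994, -0.109, -0.0]
contact_force: [0.5, 0.1, 0.2]
width: 0.0399
```

Request:
send_rows(delta_pos=[[0,0,0.0025],[0,0,0.0025],[0,0,0],[0,0,0]], angular=[[0,0,0],[0,0,0],[0,0,0],[0,0,0]])

```text
clock: 4.2
position: [0.5428, -0.1822, 0.0892]
ee_rot: [0.0, 0.994, -0.109, -0.0]
contact_force: [-0.3, -0.8, 0.2]
width: 0.04
```

Request:
send_rows(delta_pos=[[0,0,0.0025],[0,0,0.0025],[0,0,0.0025],[0,0,0],[0,0,0]], angular=[[0,0,0],[0,0,0],[0,0,0],[0,0,0],[0,0,0]])

```text
clock: 4.62
position: [0.5428, -0.1822, 0.0862]
ee_rot: [0.0, 0.994, -0.109, -0.0]
contact_force: [0.7, 0.2, -0.4]
width: 0.04
```

Request:
send_rows(delta_pos=[[0,0,0.0025],[0,0,0.0025],[0,0,0],[0,0,0]], angular=[[0,0,0],[0,0,0],[0,0,0],[0,0,0]])

```text
clock: 4.95
position: [0.5428, -0.1822, 0.0842]
ee_rot: [0.0, 0.994, -0.109, -0.0]
contact_force: [0.3, 0.0, -0.9]
width: 0.0398
```

```bash
python3 - <<'E'
from rig import manip
import cv2
a=manip.get_image('scene')[150:230,160:290]; b=manip.get_image('side')[70:160,305:415]
cv2.imwrite('pics/a2.png',cv2.resize(a,None,fx=6,fy=6)); cv2.imwrite('pics/b2.png',cv2.resize(b,None,fx=6,fy=6))
print(manip.get_state()['position'])
E
```

```text
[ 0.54285416 -0.18221079  0.08429985]
```

View pics/a2.png

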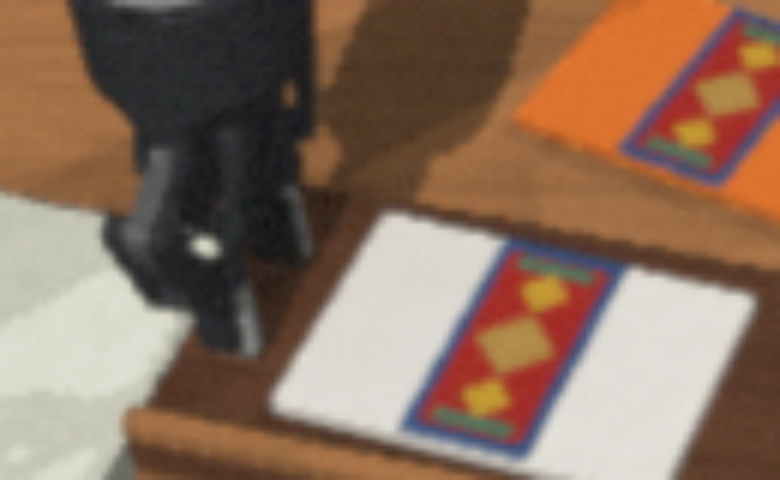

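View pics/b2.png

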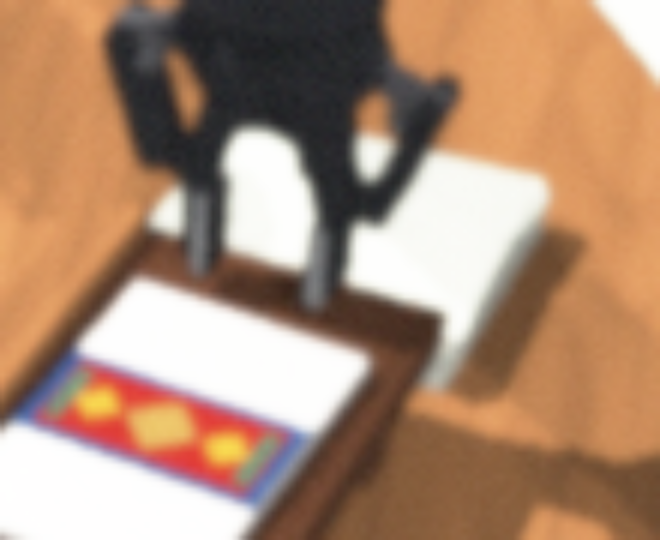

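Both fingertips stand just short of the panel's near-paper edge with no contact yet. I'll feel for the ledge in 1 mm steps.

Request:
send_rows(delta_pos=[[0,0,0.0025],[0,0,0],[0,0,0.0025],[0,0,0],[0,0,0]], angular=[[0,0,0],[0,0,0],[0,0,0],[0,0,0],[0,0,0]])

```text
clock: 5.47
position: [0.5428, -0.1822, 0.0822]
ee_rot: [-0.0, 0.994, -0.109, -0.0]
contact_force: [-0.2, 0.7, 0.2]
width: 0.04
```

Request:
send_rows(delta_pos=[[0,0,0.0025],[0,0,0],[0,0,0]], angular=[[0,0,0],[0,0,0],[0,0,0]])

```text
clock: 5.72
position: [0.5428, -0.1822, 0.0812]
ee_rot: [0.0, 0.994, -0.109, -0.0]
contact_force: [0.5, -0.9, -0.2]
width: 0.0396
```

Request:
send_rows(delta_pos=[[0,0,0.0025],[0,0,0],[0,0,0]], angular=[[0,0,0],[0,0,0],[0,0,0]])

```text
clock: 5.97
position: [0.5428, -0.1822, 0.0802]
ee_rot: [0.0, 0.994, -0.109, -0.0]
contact_force: [-0.1, -0.1, 0.2]
width: 0.0401
```

Request:
send_rows(delta_pos=[[0,0,0.0025],[0,0,0],[0,0,0]], angular=[[0,0,0],[0,0,0],[0,0,0]])

```text
clock: 6.22
position: [0.5428, -0.1822, 0.0792]
ee_rot: [0.0, 0.994, -0.109, -0.0]
contact_force: [-0.2, 0.7, -0.3]
width: 0.0399
```

Request:
send_rows(delta_pos=[[0,0,0.0025],[0,0,0],[0,0,0]], angular=[[0,0,0],[0,0,0],[0,0,0]])

```text
clock: 6.47
position: [0.5428, -0.1822, 0.0782]
ee_rot: [0.0, 0.994, -0.109, -0.0]
contact_force: [1.0, 0.5, -0.6]
width: 0.0399
```

Request:
send_rows(delta_pos=[[0,0,0.0025],[0,0,0],[0,0,0]], angular=[[0,0,0],[0,0,0],[0,0,0]])

```text
clock: 6.72
position: [0.543, -0.1822, 0.0776]
ee_rot: [0.0, 0.994, -0.109, 0.0]
contact_force: [0.5, 0.1, 1.7]
width: 0.0396
```

Contact came at TCP z ≈ 0.0778 (1.7 N). I'll rise 2.5 mm to put the tips about 2.5 mm over the ledge, against the 8 mm edge, then start pushing.

Request:
send_rows(delta_pos=[[0,0,-0.007],[0,-0.01,0],[0,-0.01,0],[0,-0.01,0],[0,-0.01,0]], angular=[[0,0,0],[0,0,0],[0,0,0],[0,0,0],[0,0,0]])

```text
clock: 7.13
position: [0.5464, -0.1661, 0.08]
ee_rot: [0.0, 0.994, -0.109, -0.0]
contact_force: [-0.3, 0.4, 0.2]
width: 0.04
```

Request:
send_rows(delta_pos=[[0,-0.01,0],[0,-0.012,0],[0,-0.013,0],[0,-0.015,0],[0,-0.015,0]], angular=[[0,0,0],[0,0,0],[0,0,0],[0,0,0],[0,0,0]])

```text
clock: 7.55
position: [0.552, -0.1405, 0.08]
ee_rot: [-0.0, 0.994, -0.109, -0.0]
contact_force: [-0.0, 0.3, -0.9]
width: 0.0398
```

```bash
python3 - <<'E'
from rig import manip
import cv2
a=manip.get_image('scene')[140:300,110:410]; b=manip.get_image('side')[60:220,205:405]
cv2.imwrite('pics/a3.png',cv2.resize(a,None,fx=2.6,fy=2.6)); cv2.imwrite('pics/b3.png',cv2.resize(b,None,fx=3.5,fy=3.5))
print(manip.get_state()['position'],manip.get_state()['contact_force'])
E
```

```text
[ 0.55206338 -0.14000207  0.08004805] [-0.13830648  0.3063133  -0.54333357]
```

View pics/a3.png

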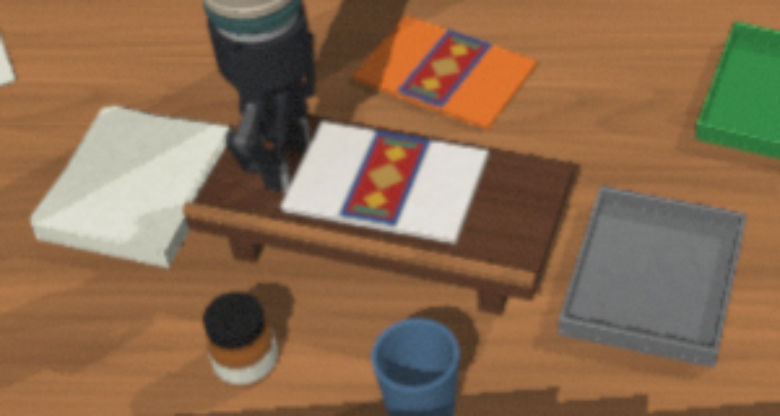

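View pics/b3.png

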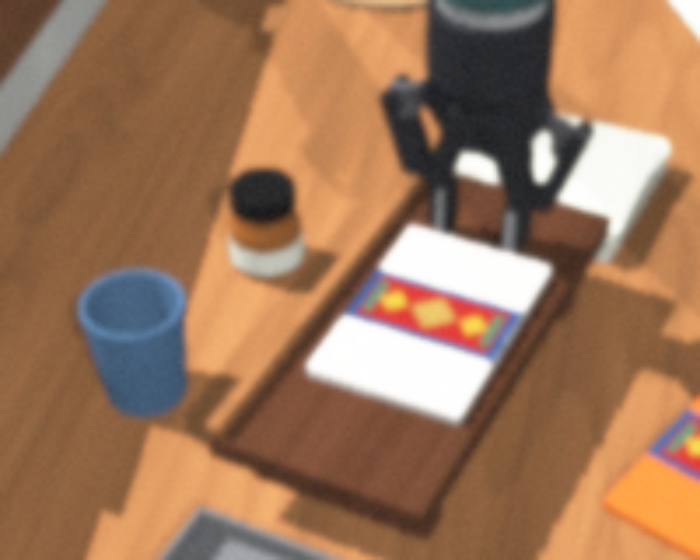

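The panel slides with the fingertips and has squared up (its right end is at about x=487 in the enlarged scene view, right edge at (488,150)–(457,240)). I'll push 90 mm more.

Request:
send_rows(delta_pos=[[0,-0.015,0],[0,-0.015,0],[0,-0.015,0],[0,-0.015,0],[0,-0.015,0]], angular=[[0,0,0],[0,0,0],[0,0,0],[0,0,0],[0,0,0]])

```text
clock: 8.07
position: [0.5586, -0.1113, 0.0801]
ee_rot: [0.0, 0.994, -0.109, 0.0]
contact_force: [-0.4, -0.5, 0.3]
width: 0.0401
```

Request:
send_rows(delta_pos=[[0,-0.015,0],[0,-0.015,0],[0,-0.015,0],[0,-0.015,0],[0,-0.015,0]], angular=[[0,0,0],[0,0,0],[0,0,0],[0,0,0],[0,0,0]])

```text
clock: 8.48
position: [0.5651, -0.082, 0.0801]
ee_rot: [0.0, 0.994, -0.109, 0.0]
contact_force: [1.2, -0.3, 0.2]
width: 0.0403
```

Request:
send_rows(delta_pos=[[0,-0.015,0],[0,-0.015,0],[0,-0.015,0],[0,-0.015,0],[0,-0.015,0]], angular=[[0,0,0],[0,0,0],[0,0,0],[0,0,0],[0,0,0]])

```text
clock: 8.9
position: [0.5717, -0.0528, 0.0801]
ee_rot: [0.0, 0.994, -0.109, 0.0]
contact_force: [-0.5, -0.3, -0.1]
width: 0.0397
```

```bash
python3 - <<'E'
from rig import manip
import cv2
a=manip.get_image('scene')[165:275,170:400]; b=manip.get_image('side')[80:240,245:405]
cv2.imwrite('pics/a4.png',cv2.resize(a,None,fx=3.4,fy=3.4,interpolation=cv2.INTER_CUBIC)); cv2.imwrite('pics/b4.png',cv2.resize(b,None,fx=3.7,fy=3.7,interpolation=cv2.INTER_CUBIC))
print(manip.get_state()['position'],manip.get_state()['contact_force'])
E
```

```text
[ 0.57167477 -0.05227517  0.08008233] [ 1.22576054 -0.18978453  0.11919543]
```

View pics/a4.png

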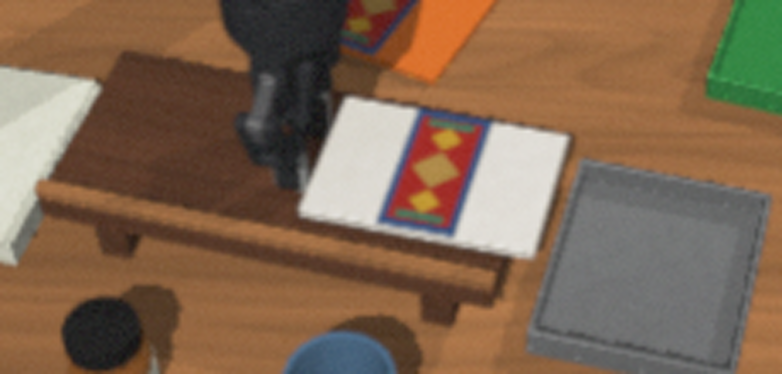

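View pics/b4.png

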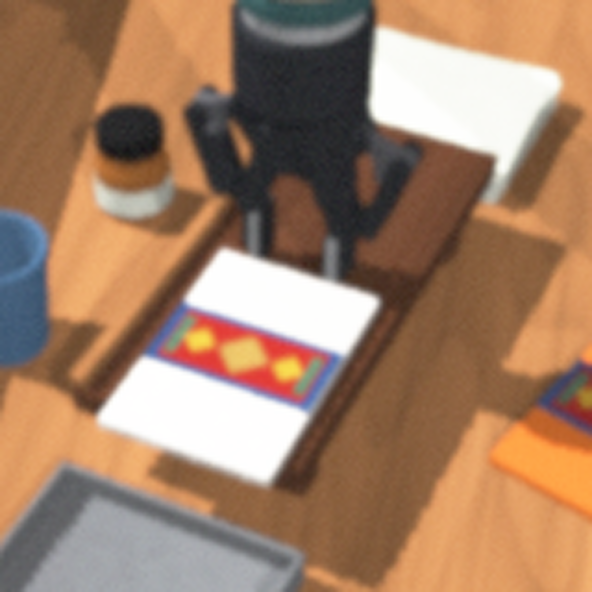

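```bash
cat > m2.py <<'E'
from h import *
def run(A,sA,B,sB):
    C={n:manip.calibration(n) for n in('scene','side')}
    z=.068;hx,hy=.05,.075
    Lp=[[-hx,-hy,z],[-hx,hy,z],[hx,hy,z],[hx,-hy,z]]
    l=np.load('m.npz')['l']
    c,s=np.cos(l[2]),np.sin(l[2])
    oA=(C['scene'],Lp,unz(A,*sA)); oB=(C['side'],Lp,unz(B,*sB))
    for o in([oA,oB],[oA],[oB]):
        p,r=fit(o,[.5,0,0]); d=p[:2]-l[:2]
        print('panel',p.round(4),'in ledge',np.round([c*d[0]+s*d[1],-s*d[0]+c*d[1],p[2]-l[2]],4),np.round(r,1).tolist())
E
python3 - <<'E'
from m2 import *
run([(346,96),(571,134),(531,257),(300,214)],(3.4,170,165),[(381,297),(270,484),(99,420),(225,248)],(3.7,245,80))
E
```

```text
panel [ 0.5853  0.0327 -0.2181] in ledge [-0.0072  0.0893 -0.0012] [[0.7, -0.5], [0.1, -0.3], [1.7, -1.8], [0.4, -2.0], [-0.7, -0.4], [-0.8, -2.3], [-0.5, -1.4], [-0.9, -0.3]]
panel [ 0.5887  0.0313 -0.2208] in ledge [-0.0036  0.0887 -0.0039] [[0.0, 0.6], [-0.5, 0.9], [0.9, -0.5], [-0.4, -0.9]]
panel [ 0.5831  0.0357 -0.2175] in ledge [-0.01    0.0917 -0.0005] [[0.1, 0.7], [0.1, -1.0], [0.1, -0.1], [-0.2, 0.7]]
```

The panel is straight at ledge y ≈ 0.090, and the kinematic estimate of 0.089 agrees. It needs 35 mm more, so I'll push that, then back off and rise.

Request:
send_rows(delta_pos=[[0,-0.01,0],[0,-0.012,0],[0,-0.012,0],[0,-0.012,0],[0,-0.011,0]], angular=[[0,0,0],[0,0,0],[0,0,0],[0,0,0],[0,0,0]])

```text
clock: 9.42
position: [0.5765, -0.0306, 0.0801]
ee_rot: [0.0, 0.994, -0.109, -0.0]
contact_force: [0.0, -1.5, 0.7]
width: 0.0399
```

Request:
send_rows(delta_pos=[[0,-0.01,0],[0,-0.01,0],[0,-0.007,0],[0,-0.004,0],[0,0,0]], angular=[[0,0,0],[0,0,0],[0,0,0],[0,0,0],[0,0,0]])

```text
clock: 9.83
position: [0.5793, -0.0186, 0.0801]
ee_rot: [-0.0, 0.994, -0.109, 0.0]
contact_force: [0.4, -0.6, 0.3]
width: 0.0399
```

Request:
send_rows(delta_pos=[[0,0.01,0],[0,0.02,0],[0,0.02,0],[0,0,-0.03],[0,0,-0.04]], angular=[[0,0,0],[0,0,0],[0,0,0],[0,0,0],[0,0,0]])

```text
clock: 10.25
position: [0.5733, -0.0398, 0.107]
ee_rot: [0.0, 0.994, -0.11, -0.002]
contact_force: [-0.1, 0.1, -0.1]
width: 0.0403
```

```bash
python3 - <<'E'
from rig import manip
import cv2
a=manip.get_image('scene')[165:275,170:400]; b=manip.get_image('side')[80:240,245:405]
cv2.imwrite('pics/a5.png',cv2.resize(a,None,fx=3.4,fy=3.4,interpolation=cv2.INTER_CUBIC)); cv2.imwrite('pics/b5.png',cv2.resize(b,None,fx=3.7,fy=3.7,interpolation=cv2.INTER_CUBIC))
print(manip.get_state()['position'],manip.get_state()['contact_force'])
E
```

```text
[ 0.57639549 -0.0399624   0.11020666] [ 1.09554197 -0.15282164  0.34386482]
```

View pics/a5.png

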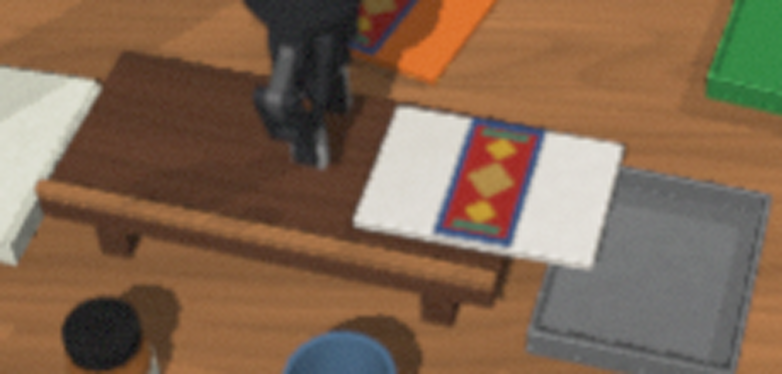

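View pics/b5.png

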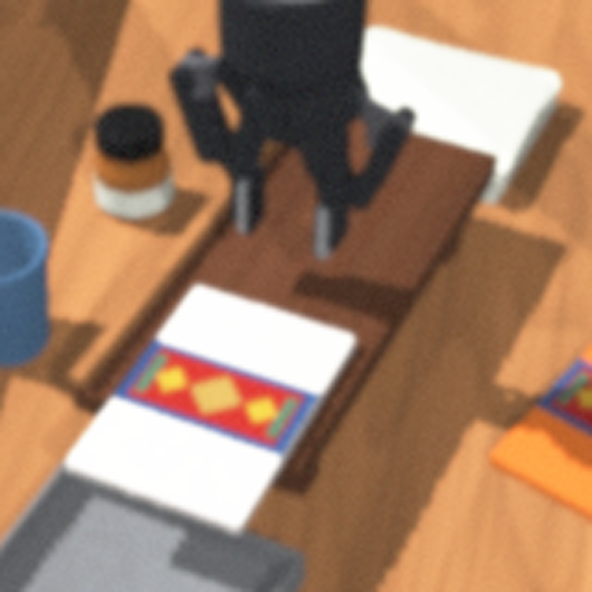

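The panel's white band sticks out over the tray and the blue edge of the band is about at the ledge end. The fingers are clear behind it. I'll measure the corners and raise the arm.

```bash
python3 - <<'E'
from m2 import *
run([(398,106),(624,146),(591,268),(356,225)],(3.4,170,165),[(357,337),(240,531),(66,466),(199,284)],(3.7,245,80))
E
```

```text
panel [ 0.593   0.0676 -0.2167] in ledge [-0.0072  0.125   0.0003] [[0.7, -0.7], [0.5, -1.1], [1.0, -2.0], [0.1, -2.2], [-0.9, -0.6], [-0.8, -1.8], [-0.8, -1.4], [-1.3, -0.1]]
panel [ 0.5973  0.0664 -0.2162] in ledge [-0.0027  0.1248  0.0008] [[0.0, 0.7], [0.0, 0.3], [0.5, -0.3], [-0.6, -0.6]]
panel [ 0.5905  0.0699 -0.2187] in ledge [-0.0101  0.1267 -0.0018] [[0.2, 0.4], [0.1, -0.6], [0.0, -0.4], [-0.4, 0.8]]
```

Request:
send_rows(delta_pos=[[0,0,-0.08],[0,0,-0.08],[0,0,-0.08],[0,0,-0.05],[0,0,0]], angular=[[0,0,0],[0,0,0],[0,0,0],[0,0,0],[0,0,0]])

```text
clock: 10.77
position: [0.5774, -0.0396, 0.2286]
ee_rot: [0.0, 0.994, -0.11, 0.005]
contact_force: [1.7, 0.6, -0.3]
width: 0.0402
```

Request:
send_rows(delta_pos=[[0,0,0],[0,0,0],[0,0,0],[0,0,0]], angular=[[0,0,0],[0,0,0],[0,0,0],[0,0,0]])

```text
clock: 11.1
position: [0.5739, -0.0385, 0.2222]
ee_rot: [-0.0, 0.994, -0.109, -0.002]
contact_force: [1.0, 0.1, 0.1]
width: 0.0401
```

```bash
python3 - <<'E'
from rig import manip
import cv2
a=manip.get_image('scene')
cv2.imwrite('pics/a6.png',a)
s=manip.get_state();print(s['position'],s['contact_force'],abs(s['qd']).max())
manip.sign_off()
E
```

```text
[ 0.57410462 -0.03846059  0.22249925] [-0.35579087  0.01594248  0.18824529] 0.010424048458305208
the job is handed in; nothing more can be done
```

View pics/a6.png

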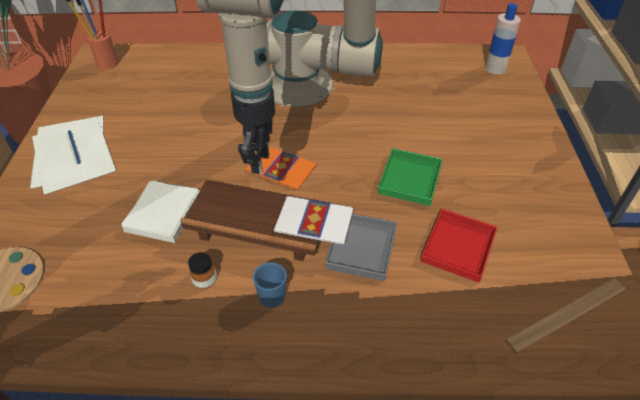

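I pushed the panel about 153 mm along the ledge with both fingertips, backed off, raised the arm clear, and handed the job in at about 11 s. No verdict came back.

- **Panel position:** The last corner fit puts the panel centre at y ≈ 0.125 m and x ≈ −0.007 m in the ledge frame. That leaves about 50 mm sticking out over the tray.
- **Alignment:** The panel is within 0.01 rad of parallel to the ledge. Flatness was checked only by eye in the pictures.
- **Camera agreement:** The two cameras agreed on y within 2 mm, but on x only within 7 mm (−3 against −10 mm). Both x values are well inside the limits. A 1–2 px calibration bias was left in the fits.
- **Other objects:** In the final picture the tray, paper, jar, cup and look-alikes stand where they did at the start. I compared these by eye and did not measure them.
- **Forces:** The wrist force stayed under about 2 N in every reading.

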